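# Let the pegs out of the hopper

### The job

Press down the lever of the peg hopper with the fingertips until its lid is wide open, and keep it down until all three wooden pegs have rolled out into the catch tray. Then ease the lever back up slowly, staying on it, so that the lid closes fully without slamming, and leave it. Work the lid by the lever only: do not touch the lid or the pegs, and leave the things on the bench where they are.

Things in the scene. Friction and masses are not known exactly. Their poses are not given: they have to be found in the camera images.
- hopper: Wooden peg hopper fixed to the bench; origin on the bench, z up. In its frame (mm): open-topped chute box x -45 to 45, y -107 to 39, 135 tall, floor sloping down to +y to a mouth closed by the lid; then an open catch tray x -44 to 44, y 44 to 168, rim 38 high, floor 4 high. The lever runs along y beside the box (+x side), its free end past the box at -y.
- tray_middle (a point): middle of the catch tray's floor
- lid (a joint): hinged lid over the chute's mouth, in rad: 0 shut (hanging upright), grows as its lower edge swings out and up over the tray, 0.87 at most. Wide open means 0.65 or more. It is linked to the lever: lid = 2.18 x lever.
- lid_edge (a point): middle of the lower edge of the lid, a plywood panel 90 wide, 80 high, 5 thick, hinged along its top edge (parallel to the x of the hopper). The lid is not to be touched.
- lever (a joint): lever angle in rad: 0 at rest (level, lid shut), grows as the pad is pressed down; hard stop at 0.40, lid wide open from 0.30. A counterweight lifts it back: holding takes 2 to 5 N on the pad. Let go, it springs up at 1.5 to 2 rad/s and the lid slams. Returning faster than 1.2 rad/s (0.18 m/s at the pad) is a slam: go up at a few cm/s, on the pad until shut (the last 2 mm do no harm).
- lever_pad (a point): centre of the top face of the wooden pad at the free end of the lever. Pad 38 along the x of the hopper, 44 along its y, 12 thick. At rest its top is level, 154 above the bench, bystanders nearby stand lower, 40 or more from its centre. It sinks about 45 at 0.30 rad and 59 at 0.40 rad, on an arc about lever_pivot; its axes turn with the lever.
- lever_pivot (a point): the lever's pivot, fixed to the hopper, 135 above the bench. The axis is the hopper's x. At rest the pad's top centre lies 155 from it towards the hopper's -y and 19 above it; with the lever at angle a the pad has turned by a about the hopper's +x axis.
- peg0: one of three plain turned wooden pegs, 24 diameter, 64 long, lying across the chute behind the lid; origin at its centre, its axis is its own x. It rolls out by itself in about a second when the lid is wide open, and comes to rest in the tray.
- peg1: one of three plain turned wooden pegs, 24 diameter, 64 long, lying across the chute behind the lid; origin at its centre, its axis is its own x. It rolls out by itself in about a second when the lid is wide open, and comes to rest in the tray.
- peg2: one of three plain turned wooden pegs, 24 diameter, 64 long, lying across the chute behind the lid; origin at its centre, its axis is its own x. It rolls out by itself in about a second when the lid is wide open, and comes to rest in the tray.
- bodkin: bodkin (awl) with a dark wooden handle, about 190 long, lying on the bench; origin at the centre of its underside. Leave it alone.
- iron: flat steel rapping iron, 200 x 26 x 8, lying on the bench; origin at the centre of its underside. Leave it alone.
- mug: terracotta mug, 80 across, 90 tall; origin at the centre of its underside. Leave it alone.
- jar: amber glass jar with a steel cap, 64 across, 85 tall; origin at the centre of its underside. Leave it alone.
- gauge: dark wooden gauge block 60 x 45 x 30; origin at the centre of its underside. Leave it alone.
- mallet: wooden mallet, about 240 long, lying on the bench; origin at the centre of its underside. Leave it alone.
There are look-alikes about, which are no part of the job. Leave any pink look-alike of the peg2 alone. What is shaped like the peg1 but turquoise is not meant.

How it is judged:
By the outcome, as a careful person would: the job done as asked, in the order asked, and still so for the second after the job is handed in, with the robot touching nothing.
It also fails if it takes over 38 s, if anything falls off the work surface, if the arm or the gripper's body presses on something with over 40 N, if the wrist force passes 120 N, or if a joint passes its speed limit or range.

### The arm

A 6-joint arm with a two-finger parallel gripper is mounted at the origin on the work surface. World frame = base frame: x ahead of the robot, y to its left, z up, the work surface at z = 0. Lengths are in m, angles in rad, forces in N, time in s.
With the tool pointing down it reaches from about 0.35 to 0.975 m from the base axis. Payload 17.4 kg.
Tool frame: the origin (TCP) lies at the very end of the fingers, on their centre line; the grasp point (between the pads) lies 19 mm behind it (arm.hold_point_z is the distance from the TCP to the grasp point, in m); x points along the fingers, y is the direction in which the jaws open and shut, and the axes are right-handed (so a half turn about x gives the same grasp; the last joint's range is limited). The gripper opens to 85 mm and grips with 20 to 120 N. Pads are 22 mm wide; open, the fingers measure 114 mm over their backs; the gripper's body (76 mm by 85 mm) begins 54 mm behind the grasp point. The pads swing forward as they close: fully open they stand 13 mm farther back than shut.
Start: joints at [-1.19, 0.116, 1.442, -0, 1.584, -0.038], TCP at [0.274, -0.617, 0.231] pointing down, gripper open.
Joint ranges: [-2.83, 2.83], [-0.83, 2.19], [0.07, 2.5], [-1.14, 4.28], [0.01, 3], [-2.97, 2.97]. Speed limits (rad/s): [1.89, 1.89, 2.22, 3.14, 3.14, 3.14].

### API

Orientations are given as a unit quaternion [w, x, y, z].
In Python, from bench import arm gives the robot as it stands.
- The arm moves only by the tool apply_moves, never from a script. Its argument "deltas" is a list of rows, each a list of 7 numbers: the closure, from 0 (fully open) to 1 (shut), then the shift along the tool's x, y, z in mm, then the turn, a rotation vector about the tool's x, y, z in rad. In form: [[grip, dx, dy, dz, ax, ay, az], ...]. A call has exactly 10 rows; each row shifts and turns the commanded pose from where the row before left it, along the tool's axes as they then stand; what a row does not reach is not made up. A row lasts 1/12 s, in which the tool goes at most 41.7 mm and 7.16 degrees, less where a joint would pass 70% of its speed; a pose out of reach is approached as far as the arm can. A call is refused whole if a number of a shift passes 41.7 or a number of a turn 0.125, either way. A call with a gripper value outside its range is refused whole. The fingers move at their own pace and stop on an object; the grip force is fixed at half the most. Time passes only in rows, so rows that do not move let the fingers close, or fill a call up. It gives the time, the measured TCP pose, the force and the opening at its end, in the units of the state.
- arm.get_obs(): the state, without advancing time (a new reading comes with each control period).
- arm.read_camera(name): name is "side" or "top"; returns a dict with "pixels" (420x560x3 uint8, red, green, blue), "vfov" (degrees; the focal length in pixels is half the picture's height over the tangent of half this angle, whatever the lens; pixels are square), "cx", "cy" (the principal point, pixels), "R" (3x3) and "t" (3): a world point X has camera coordinates R X + t. Camera axes: x right, y down, z forward; pixel columns grow to the right and rows downward; lengths in m; the calibration is good to about 2 mm. A picture is of the moment at which its call begins. There is no depth.
- arm.close_job(): hands the job in, once; it reports no verdict.
The state is a dict: "t": time; "qpos": joint angles; "joint_velocities": joint speeds; "tau": joint torques, N m; "tool_pos": TCP position; "tool_rot": TCP orientation; "contact_force": force on the tool from outside, world axes, zero at the start; "wrist_torque": the same for the moment, N m; "finger_gap": opening from 0.0 (shut) to 1.0 (fully open).
Only numpy, scipy, OpenCV 4.12 (cv2) and the standard library are available. Lean on these libraries where they do the work, as an engineer would, in place of code of your own. Each camera call takes 0.05 s, during which the arm holds its last target.

## Working session

There is one attempt and no reset: what is moved stays moved. The work goes in short steps, Python scripts to look and compute and a tool call to move; the robot and the scene stay as the last step left them, time stands still between calls to the robot, and variables do not carry over. Pictures are saved under pics/ and viewed, and the job is handed in when it is done.

Besides the shell and the picture viewer there is one more tool, called by a JSON object that holds its "api" and its "payload", one argument or row to a line. apply_moves: Moves the arm, as the interface text tells. Its arguments: {"type":"object","properties":{"deltas":{"type":"array"}},"required":["deltas"]}

```bash
mkdir -p pics
cat > h.py <<'E'
import numpy as np,cv2,pickle
from bench import arm
def snap(n,tag):
    c=arm.read_camera(n); p=np.array(c["pixels"]); cv2.imwrite(f"pics/{tag}.png",p[:,:,::-1]); pickle.dump(c,open(f"pics/{tag}.pkl","wb")); return c
def cam(c):
    f=210/np.tan(np.radians(c["vfov"])/2); R=np.array(c["R"]);t=np.array(c["t"]);return f,R,t
def proj(c,X):
    f,R,t=cam(c);q=np.atleast_2d(X)@R.T+t
    return np.c_[c["cx"]+f*q[:,0]/q[:,2],c["cy"]+f*q[:,1]/q[:,2]]
def atz(c,u,v,z):
    f,R,t=cam(c);d=R.T@np.array([(u-c["cx"])/f,(v-c["cy"])/f,1]);o=-R.T@t
    return o+d*(z-o[2])/d[2]
E
python3 - <<'E'
from h import *
for n in("top","side"):
    c=snap(n,n+"0"); print(n,c["vfov"],c["cx"],c["cy"],c.keys(),-np.array(c["R"]).T@np.array(c["t"]))
o=arm.get_obs();print(o)
E
```

```text
top 50.283348443430384 275.6001713921915 213.3481486495582 dict_keys(['pixels', 'vfov', 'cx', 'cy', 'R', 't']) [0.51644291 0.10158188 1.04695704]
side 57.26796251213694 279.78365813134275 210.48407473094403 dict_keys(['pixels', 'vfov', 'cx', 'cy', 'R', 't']) [0.1424189  0.65088267 0.56561154]
{'t': 0.1, 'qpos': array([-1.18981466e+00,  1.16479364e-01,  1.44222038e+00,  5.12009141e-06,
        1.58400338e+00, -3.78077714e-02]), 'joint_velocities': array([ 1.34136346e-03,  1.97261893e-05, -8.22116033e-04,  1.09322794e-03,
       -4.66944445e-04,  8.52193703e-04]), 'tau': array([ 1.55405505e-03, -7.33672571e+01, -6.33790398e+01, -1.80294546e-05,
        5.18908739e-03,  3.01005446e-05]), 'tool_pos': array([ 0.27441496, -0.61650957,  0.23059451]), 'tool_rot': array([-0.14659763, -0.69159602, -0.14737194,  0.69172653]), 'contact_force': array([0.11268574, 0.0102393 , 0.34242741]), 'wrist_torque': array([ 0.02097632,  0.01521348, -0.0504156 ]), 'finger_gap': 1.0014806937231706}
```

View pics/top0.png

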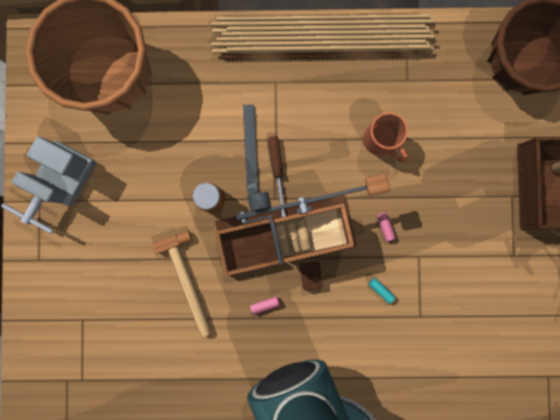

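View pics/side0.png

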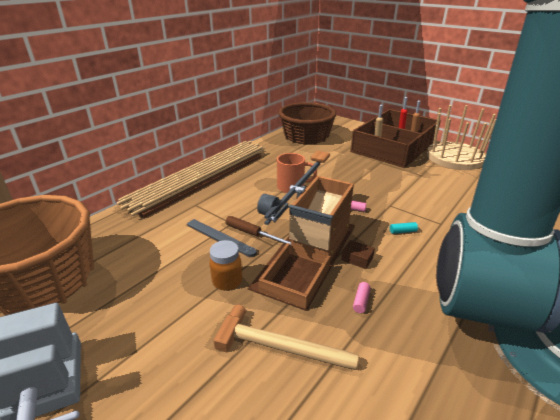

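Run:
```python
import cv2
a=cv2.imread("pics/top0.png")[165:295,205:405];cv2.imwrite("pics/c1.png",cv2.resize(a,None,fx=4,fy=4,interpolation=2))
a=cv2.imread("pics/side0.png")[140:310,200:400];cv2.imwrite("pics/c2.png",cv2.resize(a,None,fx=3.5,fy=3.5,interpolation=2))
```

```text
(no output)
```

View pics/c1.png

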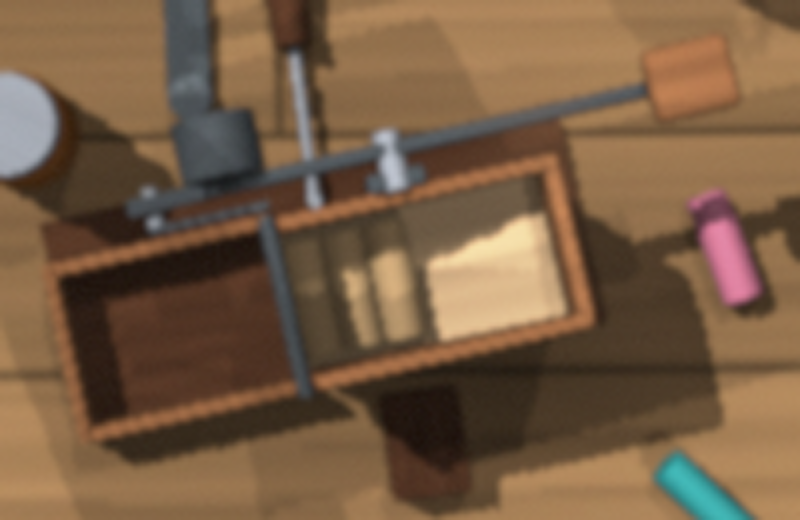

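View pics/c2.png

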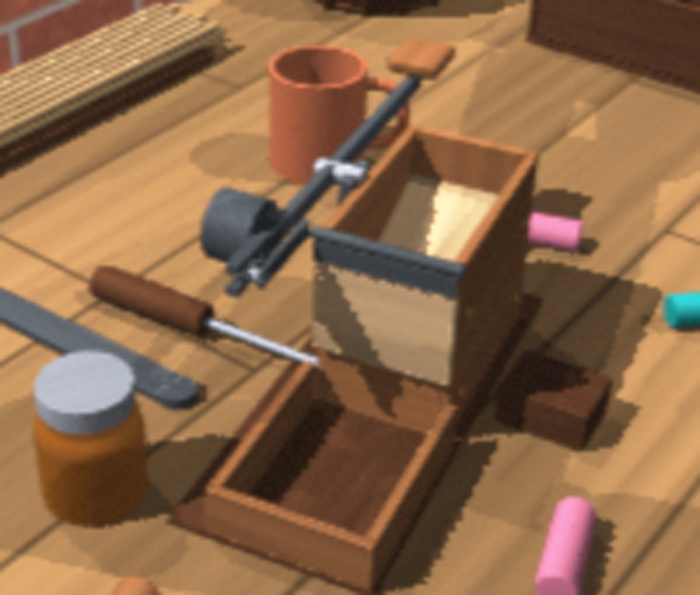

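The top view shows the hopper with its tray to the left and its box to the right. The lever runs above the box, with its pad at about (378,184). Three pegs lie behind the lid; the pink and turquoise pieces lie outside. Next I fit the hopper pose and the pad.

```bash
cat > fit.py <<'E'
from h import *
from scipy.optimize import least_squares
ct=pickle.load(open("pics/top0.pkl","rb"));cs=pickle.load(open("pics/side0.pkl","rb"))
T=lambda u,v:(205+u/4,165+v/4); S=lambda u,v:(200+u/3.5,140+v/3.5)
P=[((45,-107,135),T(557,153),0),((-45,-107,135),T(597,325),0),((44,168,38),T(45,270),0),((-44,168,38),T(90,440),0),
((45,-107,135),S(413,128),1),((-45,-107,135),S(536,155),1),((44,168,38),S(210,487),1),((-44,168,38),S(372,542),1)]
def W(p,X):
    c,s=np.cos(p[2]),np.sin(p[2]);X=np.array(X)/1000
    return np.array([p[0]+c*X[0]-s*X[1],p[1]+s*X[0]+c*X[1],X[2]])
def res(p): return np.concatenate([(proj([ct,cs][k],W(p,X))[0]-uv) for X,uv,k in P])
r=least_squares(res,[.5,.1,0.2]);p=r.x
if __name__=="__main__":
    print(p,np.round(r.fun.reshape(-1,2),1))
    padT=atz(ct,*T(691,78),.154);padS=atz(cs,*S(421,57),.154);print("pad",padT,padS)
    c,s=np.cos(p[2]),np.sin(p[2])
    for q in(padT,padS):
        d=q[:2]-p[:2];print(c*d[0]+s*d[1],-s*d[0]+c*d[1])
    print("mug",atz(ct,388,133,.09),"pink",atz(ct,387,228,.012))
    for z in [.142,.154]: print([atz(ct,*T(*a),z)[:2].round(4) for a in[(643,65),(724,35),(741,98),(660,122)]])
E
python3 fit.py
```

```text
[0.50806368 0.06321819 0.21796896] [[-1.9  0.1]
 [-1.7  0.1]
 [ 1.2  1.6]
 [-1.5 -2.7]
 [-0.5 -1.3]
 [ 1.3 -0.8]
 [ 3.7 -0.4]
 [-1.3 -1.6]]
pad [ 0.61095542 -0.10022027  0.154     ] [ 0.60593407 -0.08781296  0.154     ]
0.06511409870826008 -0.18182133130091793
0.06289460655393404 -0.1686217411095418
mug [ 0.72890581 -0.13892307  0.09      ] pink [ 0.52494162 -0.15169224  0.012     ]
[array([ 0.6191, -0.0787]), array([ 0.634 , -0.1201]), array([ 0.6018, -0.128 ]), array([ 0.59  , -0.0868])]
[array([ 0.6177, -0.0763]), array([ 0.6324, -0.1172]), array([ 0.6007, -0.125 ]), array([ 0.589 , -0.0843])]
```

Run:
```python
import cv2,numpy as np
a=cv2.imread("pics/top0.png")[165:205,355:405];b=cv2.imread("pics/side0.png")[140:180,300:350]
f=lambda x:cv2.resize(x,None,fx=8,fy=8,interpolation=0)
cv2.imwrite("pics/c3.png",np.hstack([f(a),f(b)])[:, :800])
```

```text
(no output)
```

View pics/c3.png

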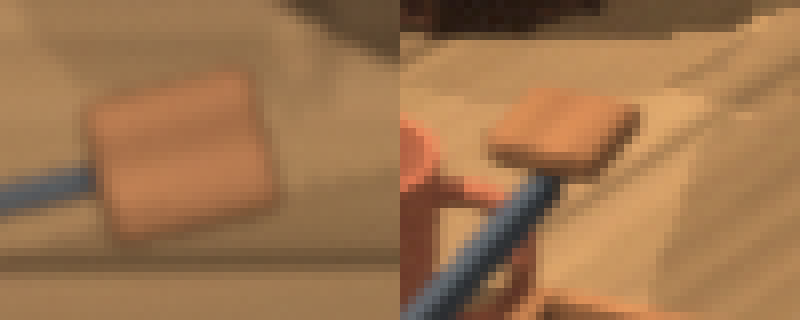

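Run:
```python
from fit import *
a=(378.2,183.8);b=(320.5,155.1)
print(atz(ct,*a,.154),atz(cs,*b,.154))
g=lambda X:np.r_[proj(ct,X)[0]-a,proj(cs,X)[0]-b]
r=least_squares(g,[.6,-.1,.154]);print(r.x,r.fun)
for z in(.14,.154):print(atz(cs,*b,z))
print(np.array(cs["R"])[2],proj(cs,[.61,-.1,.154]),proj(ct,arm.get_obs()["tool_pos"]),proj(cs,arm.get_obs()["tool_pos"]))
```

```text
[ 0.61235244 -0.10114742  0.154     ] [ 0.60930001 -0.09382382  0.154     ]
[ 0.61326799 -0.1017838   0.14987445] [-0.15402856 -0.23256237  0.34695609  0.00980396]
[ 0.62517987 -0.11915327  0.14      ]
[ 0.60930001 -0.09382382  0.154     ]
[ 0.52174196 -0.65133462 -0.55095239] [[321.64181892 154.19183426]] [[679.04441718 363.95302112]] [[525.47939857  99.57408108]]
```

Run:
```python
from fit import *
for u,v in[(460,155),(430,158),(490,165),(395,165),(435,150)]:print(u,v,atz(cs,u,v,0))
print(atz(ct,520,185,.05))
from scipy.spatial.transform import Rotation as Ro
o=arm.get_obs();q=o["tool_rot"];R=Ro.from_quat([*q[1:],q[0]]).as_matrix();print(R.round(4))
d=np.array([.612,-.100,.231])-o["tool_pos"];print(R.T@d*1000)
y=np.array([np.cos(p[2]),np.sin(p[2]),0]);print("hopper x,y in tool",(R.T@y).round(3))
for s in np.linspace(0,1,6):print(proj(cs,o["tool_pos"]+s*d))
```

```text
460 155 [ 0.41245991 -0.67053408  0.        ]
430 158 [ 0.48375066 -0.58352181  0.        ]
490 165 [ 0.31219242 -0.65405381  0.        ]
395 165 [ 0.5532974  -0.46124655  0.        ]
435 150 [ 0.49383219 -0.65754694  0.        ]
[ 0.61766593 -0.44082351  0.05      ]
[[-4.000e-04  4.067e-01 -9.136e-01]
 [ 1.000e-03 -9.136e-01 -4.067e-01]
 [-1.000e+00 -1.100e-03 -0.000e+00]]
[-9.85021526e-03 -3.34593407e+02 -5.18452708e+02]
hopper x,y in tool [-0.     0.199 -0.98 ]
[[525.47939857  99.57408108]]
[[489.92701109 103.94014068]]
[[452.12514707 108.58245034]]
[[411.85333787 113.52808499]]
[[368.86133132 118.8077772 ]]
[[322.86388654 124.45655636]]
```

{"api": "apply_moves", "payload": {
  "deltas": [
    [1,-4,-23,-10,0,0,0],
    [1,-4,-23,-10,0,0,0],
    [1,-4,-23,-10,0,0,0],
    [1,-4,-23,-10,0,0,0],
    [1,-4,-23,-10,0,0,0],
    [1,-4,-23,-10,0,0,0],
    [1,-4,-23,-10,0,0,0],
    [1,-4,-23,-10,0,0,0],
    [1,0,0,0,0.1,0,0],
    [1,0,0,0,0.1,0,0]
  ]
}}

```text
t: 0.93
tool_pos: [0.2729, -0.415, 0.2639]
tool_rot: [0.077, 0.703, 0.076, -0.703]
contact_force: [0.8, -0.1, -0.6]
finger_gap: -0.002
```

```bash
cat > st.py <<'E'
from h import *
from scipy.spatial.transform import Rotation as Ro
import sys
o=arm.get_obs();q=o["tool_rot"];R=Ro.from_quat([*q[1:],q[0]]).as_matrix();print(R.round(3),o["tool_pos"],o["t"],o["finger_gap"],o["contact_force"].round(2))
print("to",R.T@(np.array([float(a) for a in sys.argv[1:4]])-o["tool_pos"])*1000)
E
python3 st.py .612 -.1 .23
```

```text
[[ 0.001  0.214 -0.977]
 [-0.001 -0.977 -0.214]
 [-1.     0.001 -0.   ]] [ 0.27286636 -0.41499408  0.26389532] 0.9333 -0.0017294377369261229 [ 0.85 -0.08 -0.57]
to [  33.78367187 -235.16299878 -398.67131038]
```

{"api": "apply_moves", "payload": {
  "deltas": [
    [1,0,-18,-30,0,0,0],
    [1,0,-20,-34,0,0,0],
    [1,0,-20,-34,0,0,0],
    [1,0,-20,-34,0,0,0],
    [1,0,-20,-34,0,0,0],
    [1,0,-20,-34,0,0,0],
    [1,0,-20,-34,0,0,0],
    [1,0,-20,-34,0,0,0],
    [1,0,-20,-34,0,0,0],
    [1,0,-20,-34,0,0,0]
  ]
}}

```text
t: 1.77
tool_pos: [0.5588, -0.148, 0.2631]
tool_rot: [-0.077, -0.703, -0.077, 0.703]
contact_force: [0.3, -1.1, 0.1]
finger_gap: 0.002
```

```bash
python3 st.py .612 -.1 .19
```

```text
[[-0.     0.217 -0.976]
 [ 0.    -0.976 -0.217]
 [-1.    -0.     0.   ]] [ 0.55884156 -0.14798143  0.26308012] 1.7667 0.0019124440428738756 [ 0.34 -1.11  0.13]
to [ 73.07115493 -35.27682569 -62.32891348]
```

{"api": "apply_moves", "payload": {
  "deltas": [
    [1,5,-12,-21,0,0,0],
    [1,5,-12,-21,0,0,0],
    [1,10,-12,-20,0,0,0],
    [1,15,0,0,0,0,0],
    [1,15,0,0,0,0,0],
    [1,15,0,0,0,0,0],
    [1,10,0,0,0,0,0],
    [1,5,0,0,0,0,0],
    [1,0,0,0,0,0,0],
    [1,0,0,0,0,0,0]
  ]
}}

```text
t: 2.6
tool_pos: [0.6103, -0.1017, 0.1837]
tool_rot: [0.077, 0.703, 0.077, -0.703]
contact_force: [-0.4, -0.4, 0.4]
finger_gap: -0.001
```

```bash
python3 st.py .612 -.1 .154
python3 - <<'E'
from h import *
c=snap("top","top1");d=snap("side","side1")
p=arm.get_obs()["tool_pos"];print(proj(c,p),proj(d,p))
a=cv2.imread("pics/top1.png")[150:220,320:420];b=cv2.imread("pics/side1.png")[110:180,270:370]
f=lambda x:cv2.resize(x,None,fx=8,fy=8,interpolation=2)
cv2.imwrite("pics/c4.png",np.vstack([f(a)[:280],f(b)[:320]]));cv2.imwrite("pics/c5.png",f(b));
E
```

```text
[[ 0.     0.216 -0.976]
 [-0.    -0.976 -0.216]
 [-1.     0.    -0.   ]] [ 0.61034471 -0.1016534   0.18373977] 2.6 -0.0006500557352186272 [-0.43 -0.37  0.42]
to [29.74025963 -1.26127275 -1.96315391]
[[381.96241472 182.95291878]] [[322.50426363 142.58860162]]
```

View pics/c5.png

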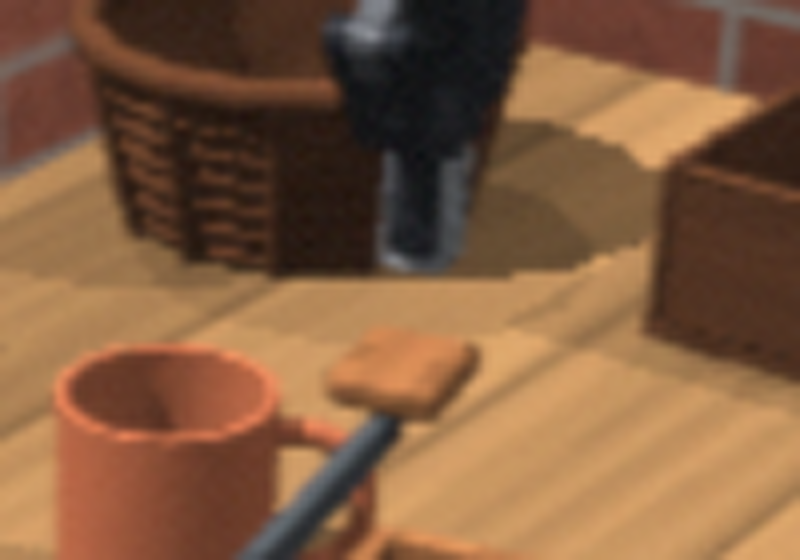

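View pics/top1.png

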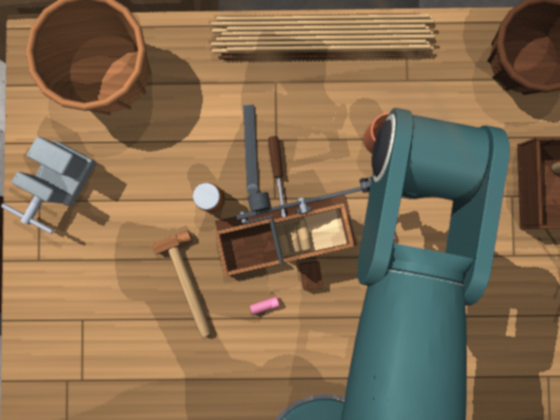

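{"api": "apply_moves", "payload": {
  "deltas": [
    [1,13,0,0,0,0,0],
    [1,12,0,0,0,0,0],
    [1,6,0,0,0,0,0],
    [1,6,0,0,0,0,0],
    [1,6,0,0,0,0,0],
    [1,6,0,0,0,0,0],
    [1,6,0,0,0,0,0],
    [1,6,0,0,0,0,0],
    [1,6,0,0,0,0,0],
    [1,6,0,0,0,0,0]
  ]
}}

```text
t: 3.53
tool_pos: [0.6106, -0.1009, 0.1098]
tool_rot: [0.077, 0.703, 0.077, -0.703]
contact_force: [0.5, 1.1, 3.8]
finger_gap: 0.0
```

Contact is 3.8 N, so it's on the pad. I'll go a little further and hold.

{"api": "apply_moves", "payload": {
  "deltas": [
    [1,4,0,0,0,0,0],
    [1,3,0,0,0,0,0],
    [1,0,0,0,0,0,0],
    [1,0,0,0,0,0,0],
    [1,0,0,0,0,0,0],
    [1,0,0,0,0,0,0],
    [1,0,0,0,0,0,0],
    [1,0,0,0,0,0,0],
    [1,0,0,0,0,0,0],
    [1,0,0,0,0,0,0]
  ]
}}

```text
t: 4.37
tool_pos: [0.6105, -0.1013, 0.1034]
tool_rot: [0.077, 0.703, 0.077, -0.703]
contact_force: [0.2, 0.5, 3.4]
finger_gap: 0.0
```

Run:
```python
from h import *
c=snap("top","top2");d=snap("side","side2")
a=cv2.imread("pics/top2.png")[165:295,205:405];b=cv2.imread("pics/side2.png")[130:310,200:400]
cv2.imwrite("pics/c6.png",np.vstack([cv2.resize(a,(460,299),interpolation=2),]));cv2.imwrite("pics/c7.png",cv2.resize(b,None,fx=3.3,fy=3.3,interpolation=2))
cv2.imwrite("pics/c6.png",cv2.resize(a,None,fx=4,fy=4,interpolation=2))
```

```text
(no output)
```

View pics/c6.png

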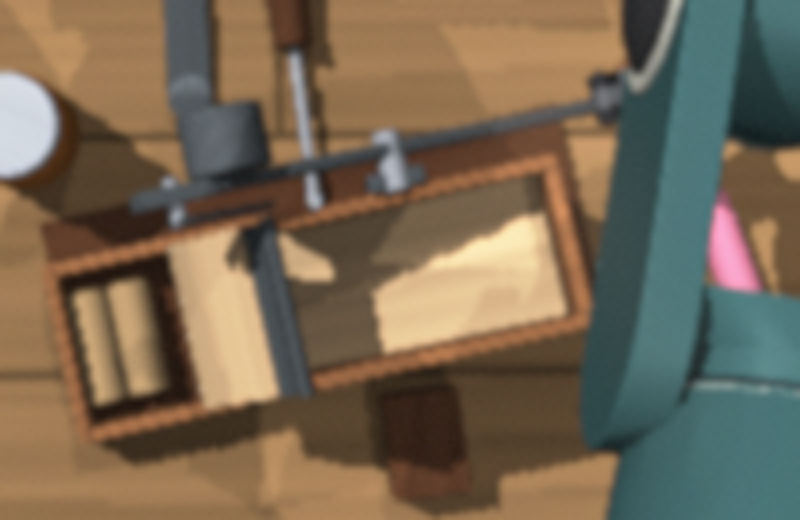

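View pics/c7.png

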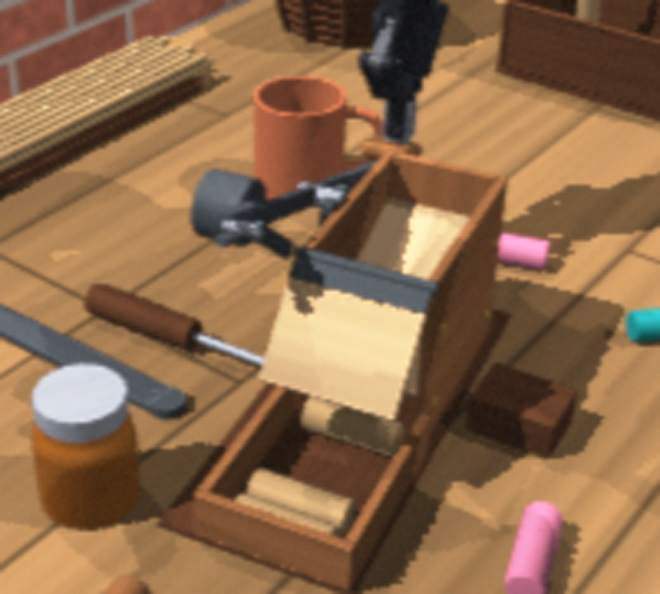

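The lid is open. Two pegs lie at the far end of the tray (c6 (100,345) and (138,335)), and the third shows under the lid at c7 (350,425), still rolling or just out. I'll keep holding.

{"api": "apply_moves", "payload": {
  "deltas": [
    [1,0,0,0,0,0,0],
    [1,0,0,0,0,0,0],
    [1,0,0,0,0,0,0],
    [1,0,0,0,0,0,0],
    [1,0,0,0,0,0,0],
    [1,0,0,0,0,0,0],
    [1,0,0,0,0,0,0],
    [1,0,0,0,0,0,0],
    [1,0,0,0,0,0,0],
    [1,0,0,0,0,0,0]
  ]
}}

```text
t: 5.3
tool_pos: [0.6105, -0.1013, 0.1033]
tool_rot: [0.077, 0.703, 0.077, -0.703]
contact_force: [0.2, 0.3, 3.2]
finger_gap: 0.001
```

{"api": "apply_moves", "payload": {
  "deltas": [
    [1,0,0,0,0,0,0],
    [1,0,0,0,0,0,0],
    [1,0,0,0,0,0,0],
    [1,0,0,0,0,0,0],
    [1,0,0,0,0,0,0],
    [1,0,0,0,0,0,0],
    [1,0,0,0,0,0,0],
    [1,0,0,0,0,0,0],
    [1,0,0,0,0,0,0],
    [1,0,0,0,0,0,0]
  ]
}}

```text
t: 6.13
tool_pos: [0.6105, -0.1013, 0.1033]
tool_rot: [0.077, 0.703, 0.077, -0.703]
contact_force: [-0.1, 0.2, 3.7]
finger_gap: -0.002
```

Run:
```python
from h import *
c=snap("top","top3");d=snap("side","side3")
a=cv2.imread("pics/top3.png")[200:280,210:310];b=cv2.imread("pics/side3.png")[200:310,240:350]
cv2.imwrite("pics/c8.png",np.hstack([cv2.resize(a,(400,320),interpolation=2),cv2.resize(b,(320,320),interpolation=2)]))
```

```text
(no output)
```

View pics/c8.png

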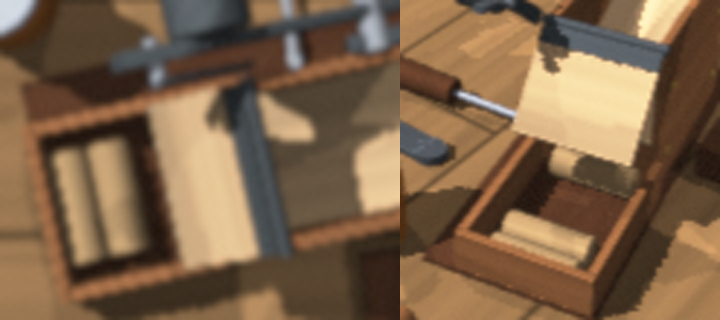

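The third peg has not moved since the last picture. I'll check whether it lies on the tray floor or is stuck in the mouth.

Run:
```python
from fit import *
d=pickle.load(open("pics/side3.pkl","rb"));c=pickle.load(open("pics/top3.pkl","rb"))
A=[cv2.imread(f"pics/side{i}.png")[225:300,270:350] for i in(2,3)]
cv2.imwrite("pics/c9.png",np.hstack([cv2.resize(x,(400,375),interpolation=2) for x in A]))
print("diff",np.abs(A[0].astype(int)-A[1]).max())
def loc(q):
    e=q[:2]-p[:2];cc,s=np.cos(p[2]),np.sin(p[2]);return ((cc*e[0]+s*e[1])*1e3).round(),((-s*e[0]+cc*e[1])*1e3).round()
for z in(.016,.03,.04,.05):print(z,loc(atz(d,307,258,z)), "pegs far",loc(atz(d,200+300/3.3,130+497/3.3,z)))
```

```text
diff 45
0.016 (np.float64(1.0), np.float64(49.0)) pegs far (np.float64(3.0), np.float64(128.0))
0.03 (np.float64(-5.0), np.float64(64.0)) pegs far (np.float64(-3.0), np.float64(141.0))
0.04 (np.float64(-9.0), np.float64(75.0)) pegs far (np.float64(-7.0), np.float64(151.0))
0.05 (np.float64(-13.0), np.float64(86.0)) pegs far (np.float64(-11.0), np.float64(160.0))
```

View pics/c9.png

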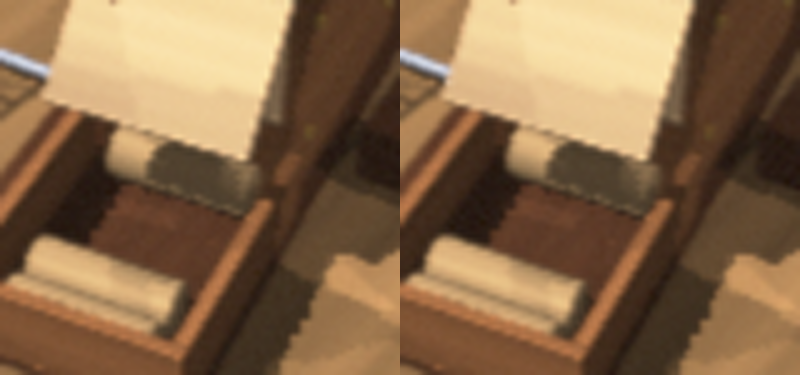

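Run:
```python
from fit import *
d=pickle.load(open("pics/side3.pkl","rb"));c=pickle.load(open("pics/top3.pkl","rb"))
im=cv2.imread("pics/side3.png");th=np.linspace(0,2*np.pi,24)
def draw(im,cam,y,z,col,x=0):
    pts=np.array([W(p,(x+sx*32,y+12*np.cos(t),z+12*np.sin(t))) for sx in(-1,1) for t in th])
    h=cv2.convexHull(((proj(cam,pts)-off)*5).astype(np.float32)).astype(int);cv2.polylines(im,[h],1,col,1)
off=np.array([260,215]);out=cv2.resize(im[215:310,260:360],None,fx=5,fy=5,interpolation=2)
draw(out,d,128,16,(255,0,0));draw(out,d,152,16,(255,0,0));draw(out,d,58,16,(0,255,0));draw(out,d,45,50,(0,0,255))
# tray rim
for y in(44,168):
  a,b=((proj(d,[W(p,(-44,y,38)),W(p,(44,y,38))])-off)*5).astype(int);cv2.line(out,tuple(map(int,a)),tuple(map(int,b)),(255,255,0),1)
cv2.imwrite("pics/c10.png",out)
```

```text
(no output)
```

View pics/c10.png

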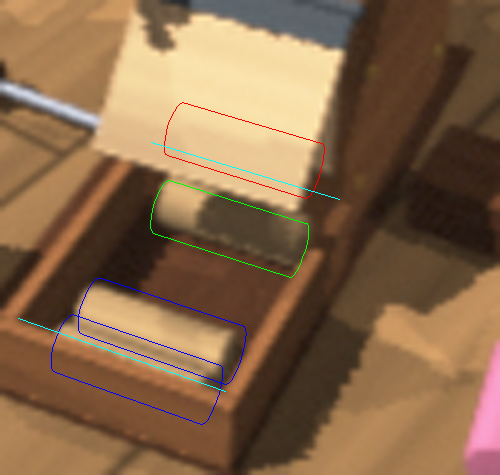

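The green cylinder at (y 58, z 16) fits the third peg, so all three are on the tray floor. I'll ease up at 36 mm/s.

{"api": "apply_moves", "payload": {
  "deltas": [
    [1,-2,0,0,0,0,0],
    [1,-3,0,0,0,0,0],
    [1,-3,0,0,0,0,0],
    [1,-3,0,0,0,0,0],
    [1,-3,0,0,0,0,0],
    [1,-3,0,0,0,0,0],
    [1,-3,0,0,0,0,0],
    [1,-3,0,0,0,0,0],
    [1,-3,0,0,0,0,0],
    [1,-3,0,0,0,0,0]
  ]
}}

```text
t: 7.07
tool_pos: [0.6105, -0.1012, 0.1326]
tool_rot: [0.077, 0.703, 0.077, -0.703]
contact_force: [0.8, -2.6, 2.9]
finger_gap: 0.002
```

{"api": "apply_moves", "payload": {
  "deltas": [
    [1,-3,0,0,0,0,0],
    [1,-3,0,0,0,0,0],
    [1,-3,0,0,0,0,0],
    [1,-3,0,0,0,0,0],
    [1,-2,0,0,0,0,0],
    [1,-2,0,0,0,0,0],
    [1,-2,0,0,0,0,0],
    [1,-2,0,0,0,0,0],
    [1,-1,0,0,0,0,0],
    [1,0,0,0,0,0,0]
  ]
}}

```text
t: 7.9
tool_pos: [0.6105, -0.1011, 0.1535]
tool_rot: [0.077, 0.703, 0.077, -0.703]
contact_force: [-0.7, 1.9, 2.2]
finger_gap: -0.0
```

{"api": "apply_moves", "payload": {
  "deltas": [
    [1,-0.5,0,0,0,0,0],
    [1,-0.5,0,0,0,0,0],
    [1,-0.5,0,0,0,0,0],
    [1,-0.5,0,0,0,0,0],
    [1,-1,0,0,0,0,0],
    [1,-1,0,0,0,0,0],
    [1,-1,0,0,0,0,0],
    [1,-1,0,0,0,0,0],
    [1,-1,0,0,0,0,0],
    [1,0,0,0,0,0,0]
  ]
}}

```text
t: 8.73
tool_pos: [0.6105, -0.1013, 0.1606]
tool_rot: [0.077, 0.703, 0.077, -0.703]
contact_force: [-0.6, 0.1, 0.9]
finger_gap: 0.004
```

{"api": "apply_moves", "payload": {
  "deltas": [
    [1,-3,0,0,0,0,0],
    [1,-6,0,0,0,0,0],
    [1,-10,0,0,0,0,0],
    [1,-15,0,0,0,0,0],
    [1,-15,0,0,0,0,0],
    [1,-15,0,0,0,0,0],
    [1,-15,0,0,0,0,0],
    [1,-8,0,0,0,0,0],
    [1,0,0,0,0,0,0],
    [1,0,0,0,0,0,0]
  ]
}}

```text
t: 9.57
tool_pos: [0.6106, -0.1013, 0.2476]
tool_rot: [0.077, 0.703, 0.077, -0.703]
contact_force: [-0.2, 0.2, -0.4]
finger_gap: 0.001
```

Run:
```python
from h import *
c=snap("top","top4");d=snap("side","side4")
a=cv2.imread("pics/top4.png")[165:295,195:325];b=cv2.imread("pics/side4.png")[130:310,200:380]
cv2.imwrite("pics/c11.png",np.hstack([cv2.resize(a,(400,400),interpolation=2),cv2.resize(b,(400,400),interpolation=2)]))
```

```text
(no output)
```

View pics/c11.png

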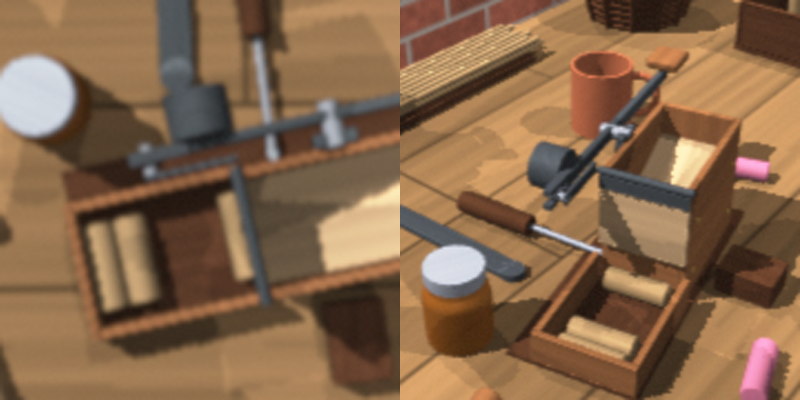

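The lid is shut, all three pegs are in the tray, and the lever is level. The bystanders are where they were, and the arm is clear.

Run:
```python
from bench import arm
print(arm.close_job())
```

```text
the job is handed in; nothing more can be done
None
```

I pressed the lever pad down about 51 mm with the closed fingertips, which opened the lid wide, and held it for about 2.5 s until all three pegs had rolled out. Then I raised it at 36 mm/s or slower, staying on the pad until it was level. I retreated to about 0.25 m height and handed the job in at about 9.7 s.

- **Pegs:** The last pictures show all three in the tray, two at the far end and one by the wall under the lid. That third peg was partly hidden while the lid was open. I compared its outline with a peg lying on the tray floor before easing up, and it fitted.
- **Lid and lever:** The lid is shut and the lever level in the last pictures. The force on the pad was 2 to 4 N while I held it and faded to nearly nothing as it came level. I did not measure the lid angle; wide open is worked out from how far the pad sank and seen in the pictures.
- **Other things on the bench:** Those in the last close-up pictures look unmoved. The mallet and the turquoise look-alike were mostly outside those close-ups, so I did not check them again.
- **Disagreement:** The two cameras disagreed by about 7 mm on where the pad's centre was. That was still well within the 38 x 44 mm pad.

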